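Clip the right jointing bar into the sloping rack

TASK

Four double-ended jointing bars lie on the bench, and only one of them is both the right thickness for the spring clips of the sloping rack and the right length to reach both clips and still go between the rack's end stops. Pick out that bar and press it square to the sloping board into both clips until it snaps fully home, then let go of it. Leave the other bars and the things round about where they are.

Things in the scene. Friction and masses are not known exactly. Their poses are not given: they have to be found in the camera images.
- rack: Wooden clip rack fixed to the table, base 120 x 236 mm, with a plywood board sloping up to its back at 28.6 degrees (0.50 rad) and a shelf above. Origin: on the table, vertically below the middle of the seated bar's axis; own x to the back of the rack (up the board), y along the seated bar, z up.
- seat (a point): Where the middle of a seated bar's axis lies, midway between the clips, 85 mm above the table and 34 above the board. Own z: the board's outward normal (up and to the rack's front), bars are pressed in along -z; y along the bar; x up the slope. The bar snaps past the lips with about 8 to 12 N (both clips), then rests on the clip feet 7 mm below the axis. Between the clips the board is clear.
- clip_left (a point): Left spring clip (seated bar's axis, +58 mm along y from the seat), 14 mm wide on an 18 mm wide foot: its two sprung steel jaws have rounded lips 8 mm apart at rest, lip centres 7 mm above the seated axis; the flared mouth reaches 18 mm above it. Jaws yield 3.8 mm each. 22 mm bars do not go in.
- clip_right (a point): Right spring clip, -58 mm along y from the seat, like the left one. Beyond each clip stands a plywood end stop, inner face 90 mm from the seat along y, 15 mm higher than the seated axis.
- shelf_edge (a point): Middle of the lower front edge of the rack's shelf (10 mm thick, 88 mm deep, 236 mm wide, underside 285 mm above the table, on two posts 104 mm either side at the back). It is 12 mm in front of the clips, so they are reached only from the front, the tool leaning about 29 degrees back towards the rack's front and pointing squarely into the board.
- bar_fit: Jointing bar lying on the table: round steel bar with a dark wooden square grip (24 x 24 mm, 50 mm long, brass collars) round its middle. 14 mm thick, 166 mm long, about 0.2 kg: fits the clips and the end stops with 7 mm to spare at each end. Origin: centre of the grip's underside; own y along the bar, z up; the bar's axis is 12 mm above the origin.
- bar_fit_mid (a point): Middle of the axis of the 14 mm thick, 166 mm long bar, at the centre of its grip.
- bar_short: Jointing bar lying on the table: round steel bar with a dark wooden square grip (24 x 24 mm, 50 mm long, brass collars) round its middle. 14 mm thick, 92 mm long: too short for the clips. Origin: centre of the grip's underside; own y along the bar, z up; the bar's axis is 12 mm above the origin.
- bar_long: Jointing bar lying on the table: round steel bar with a dark wooden square grip (24 x 24 mm, 50 mm long, brass collars) round its middle. 14 mm thick, 214 mm long: too long for the end stops. Origin: centre of the grip's underside; own y along the bar, z up; the bar's axis is 12 mm above the origin.
- bar_thick: Jointing bar lying on the table: round steel bar with a dark wooden square grip (24 x 24 mm, 50 mm long, brass collars) round its middle. 22 mm thick, 166 mm long: too thick for the clips. Origin: centre of the grip's underside; own y along the bar, z up; the bar's axis is 12 mm above the origin.
- stone_block: Speckled tile block 102 x 42 x 22 mm lying on the rack's shelf. Origin: centre of its underside. Bystander.
- tape: Roll of masking tape lying flat, 104 mm across, 25 mm high. Origin: centre of its underside. Bystander.
- small_tile: Small dark green glazed tile 43 x 43 x 9 mm, flat on the table. Origin: centre of its underside. Bystander.

How it is judged (in metres and radians):
On the way, in this order (a step that is already met when the one before it is completed fails the run):
1. the 14 mm thick, 166 mm long bar is lifted clear of the table (height (world z) of bar_fit_mid above 0.06 m), for 0.2 s.
2. it is pressed home in both clips (x of bar_fit_mid in the frame of seat between -0.003 and 0.003 m and y of bar_fit_mid in the frame of seat between -0.009 and 0.009 m and z of bar_fit_mid in the frame of seat between -0.003 and 0.003 m and angle between the y axis of bar_fit and the y axis of seat, either way round below 0.04 rad), for 0.2 s.
At the end, for the whole second after the job is handed in: The 14 x 166 mm bar rests released in both clips: its middle within 3 mm of the seat across the slope and along the board's normal, within 9 mm lengthwise, parallel within 0.04 rad; the other bars, tile block, tape and small tile within 30 mm of their starts (all of step 2 and linear speed of bar_fit below 0.02 m/s and distance of each of bar_short, bar_long, bar_thick, stone_block, tape, small_tile from where it was at the start of the episode below 0.03 m); the robot touches nothing.
It fails at once if another bar or a bystander is moved by more than 30 mm (distance of any of bar_short, bar_long, bar_thick, stone_block, tape, small_tile from where it was at the start of the episode above 0.03 m).
It also fails if it takes over 38 s, if anything falls off the work surface, if the arm or the gripper's body presses on something with over 40 N, if the wrist force passes 120 N, or if a joint passes its speed limit or range.

ROBOT

A 6-joint arm with a two-finger parallel gripper is mounted at the origin on a cart in front of the work surface, level with it; the furniture and walls round the work are solid. World frame = base frame: x ahead of the robot, y to its left, z up, the work surface at z = 0. Lengths are in mm, angles in rad, forces in N, time in s.
With the tool pointing down it reaches from about 300 to 775 mm from the base axis. Payload 14.6 kg.
Tool frame: the origin (TCP) lies on the centre line of the jaws, within the pads' length; the fingertips stand manip.finger_overhang ahead of it and the grasp point (between the pads) lies 11 mm behind it (manip.finger_overhang is the distance from the TCP to the fingertips, in mm); y points along the fingers, x is the direction in which the jaws open and shut, and the axes are right-handed (so a half turn about y gives the same grasp; the last joint's range is limited). The gripper opens to 94 mm and grips with 3 to 60 N. Pads are 16 mm wide; open, the fingers measure 119 mm over their backs; the gripper's body (75 mm by 177 mm) begins 78 mm behind the grasp point.
Start: joints at [-1.333, 0.3, 1.521, -0, 1.321, -0.067], TCP at [165.049, -524.641, 213.446] pointing down, gripper open.
Joint ranges: [-3.03, 3.03], [-0.79, 2.21], [0.23, 2.52], [-1.04, 4.18], [0, 3.07], [-2.55, 2.55]. Speed limits (rad/s): [2.22, 2.22, 2.57, 3.14, 3.14, 3.14].

INTERFACE

Orientations are given as [roll, pitch, yaw] about the fixed x, y, z axes, in that order (R = Rz(yaw) Ry(pitch) Rx(roll)).
In Python, from cell import monitor, viewer, ticket, manip gives the robot as it stands.
- The arm moves only by the shell command python3 -m jog 'ROWS' [FORCE]. ROWS is JSON, a list of rows, each an object of numbers: "grip": the finger opening in cm, from 0 to 9.4; "dx", "dy", "dz": the shift along the tool's x, y, z in cm; "spin": the turn about the tool's y in degrees. In form: [{"grip": .., "dx": .., "dy": .., "dz": .., "spin": ..}, ...]. A call has 1 to 20 rows; each row is the pose to reach, as a shift and turn from the pose commanded when the call began, along the tool's axes at that moment; what a row does not reach only later rows make up. A row lasts 1/8 s, in which the tool goes at most 62.5 mm and 10.7 degrees, less where a joint would pass 70% of its speed; a pose out of reach is approached as far as the arm can. A call with a gripper value outside its range is refused whole. The fingers move at their own pace and stop on an object; FORCE is the grip in N (left out, the last holds). Time passes only in rows, so rows that repeat a pose let the fingers close. It gives the time, the measured TCP pose, the force and the opening at its end, in the units of the state.
- monitor.read_state(): the state, without advancing time (a new reading comes with each control period).
- viewer.camera(name): name is "scene" or "top"; returns a dict with "color" (420x560x3 uint8, red, green, blue), "vertical_fov" (degrees; the focal length in pixels is half the picture's height over the tangent of half this angle, whatever the lens; pixels are square), "cx", "cy" (the principal point, pixels), "k1" (the pictures are not rectified: a ray, as slopes to the right and down, at radius r is drawn at 1 + k1 r^2 times it, then the intrinsics apply), "rvec" (rotation vector, rad) and "tvec" (3), from world to camera coordinates, as OpenCV has them. Camera axes: x right, y down, z forward; pixel columns grow to the right and rows downward; lengths in mm; the calibration is good to about 2 mm. A picture is of the moment at which its call begins. There is no depth.
- ticket.sign_off(): hands the job in, once; it reports no verdict.
The state is a dict: "clock": time; "joints": joint angles; "qd": joint speeds; "effort": joint torques, N m; "eef_pos": TCP position; "eef_rot": TCP orientation; "wrist_force": force on the tool from outside, world axes, zero at the start; "moment": the same for the moment, N m; "finger_gap": finger opening in mm.
Only numpy, scipy, OpenCV 4.12 (cv2) and the standard library are available. Lean on these libraries where they do the work, as an engineer would, in place of code of your own. Each camera call takes 0.05 s, during which the arm holds its last target. There are 200 camera calls.

## Working session

There is one attempt and no reset: what is moved stays moved. The work goes in short steps, Python scripts to look and compute and a shell command to move; the robot and the scene stay as the last step left them, time stands still between calls to the robot, and variables do not carry over. Pictures are saved under pics/ and viewed, about 8 in all and at most 12, crops included, and the job is handed in when it is done.

```bash
ls; mkdir -p pics
python3 - <<'E'
from cell import monitor, viewer, ticket, manip
import cv2
print(monitor.read_state()); print({k:getattr(manip,k) for k in dir(manip) if k[0]!='_'})
for n in("scene","top"):
    c=viewer.camera(n); print(n,{k:v for k,v in c.items() if k!='color'})
    im=cv2.cvtColor(c['color'],cv2.COLOR_RGB2BGR); cv2.imwrite(f'pics/{n}0raw.png',im)
    cv2.imwrite(f'pics/{n}0.png',cv2.resize(im,(800,600),interpolation=cv2.INTER_CUBIC))
E
```

```text
pics
{'clock': 0.0, 'joints': array([-1.33262037e+00,  3.00488375e-01,  1.52154898e+00,  1.43690925e-05,
        1.32070734e+00, -6.65951605e-02]), 'qd': array([ 0.00038983, -0.00115658,  0.00091627,  0.00119746,  0.0008271 ,
       -0.00134363]), 'effort': array([ 2.77503794e-03, -5.31803370e+01, -3.52734661e+01,  7.09142187e-02,
        2.44354480e-02, -1.05871582e-04]), 'eef_pos': array([ 164.98706331, -524.41642144,  212.89043039]), 'eef_rot': array([-1.57070578e+00,  1.14855993e-03, -1.26602872e+00]), 'wrist_force': array([ 0.03212575, -0.31560484, -0.04682257]), 'moment': array([-0.04131298, -0.03349159, -0.04649898]), 'finger_gap': 94.13682961202603}
{'Unreachable': <class 'cell.Unreachable'>, 'finger_overhang': 8.0}
scene {'vertical_fov': 43.42676389375327, 'cx': 284.0269654778634, 'cy': 216.6392422588365, 'k1': 0.040065949412484446, 'rvec': array([ 1.24588984, -2.28410126,  0.95029387]), 'tvec': array([ 195.47803621,  491.95276446, 1081.61296389])}
top {'vertical_fov': 44.37297021403434, 'cx': 277.6160733784892, 'cy': 203.7210348960983, 'k1': -0.013177089397907286, 'rvec': array([ 2.16913792, -2.12167491,  0.1994301 ]), 'tvec': array([-126.87704617,  532.61693705, 1407.63860871])}
```

View pics/scene0.png

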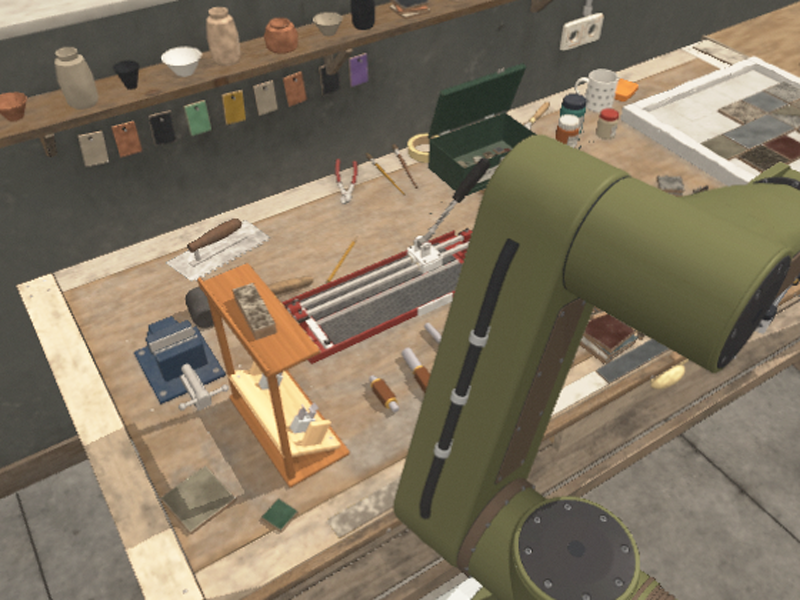

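View pics/top0.png

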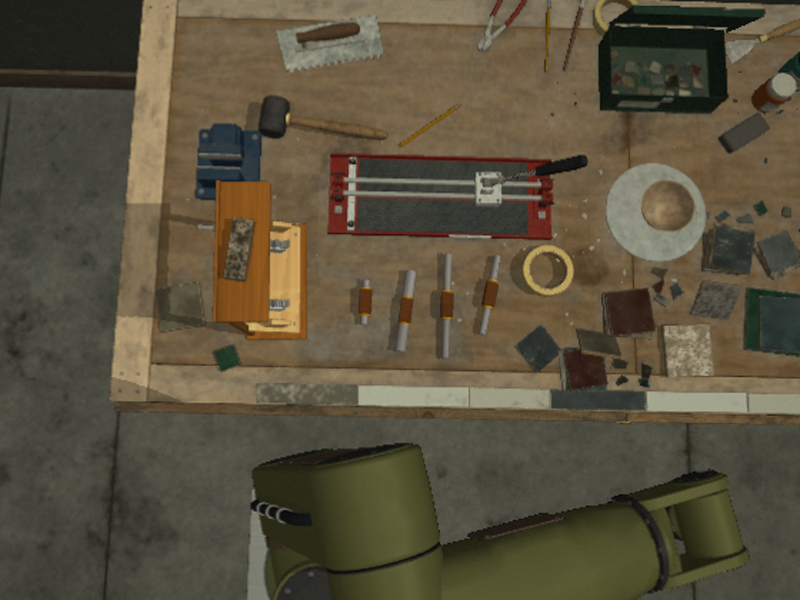

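Run:
```python
import cv2,numpy as np
t=cv2.imread('pics/top0raw.png');s=cv2.imread('pics/scene0raw.png')
def crop(im,x,y,w,h,k):
    o=cv2.resize(im[y:y+h,x:x+w],None,fx=k,fy=k,interpolation=cv2.INTER_CUBIC)
    o=cv2.convertScaleAbs(o,alpha=1.3)
    for i in range(0,w,10): cv2.line(o,(i*k,0),(i*k,8 if i%50 else 16),(0,255,0),1); cv2.putText(o,str(x+i),(i*k,25),0,.35,(0,255,0),1)
    for i in range(10,h,10): cv2.line(o,(0,i*k),(8,i*k),(0,255,0),1); cv2.putText(o,str(y+i),(10,i*k+4),0,.35,(0,255,0),1)
    return o
a=np.hstack([crop(t,140,122,80,118,5),np.zeros((590,10,3),np.uint8),np.pad(crop(t,315,168,55,84,7),((0,2),(0,0),(0,0)))])
cv2.imwrite('pics/a.png',a)
cv2.imwrite('pics/b.png',crop(s,130,180,125,160,4)[:600] if 0 else cv2.resize(crop(s,135,185,115,155,4),None,fx=.96,fy=.96))
```

```text
(no output)
```

View pics/a.png

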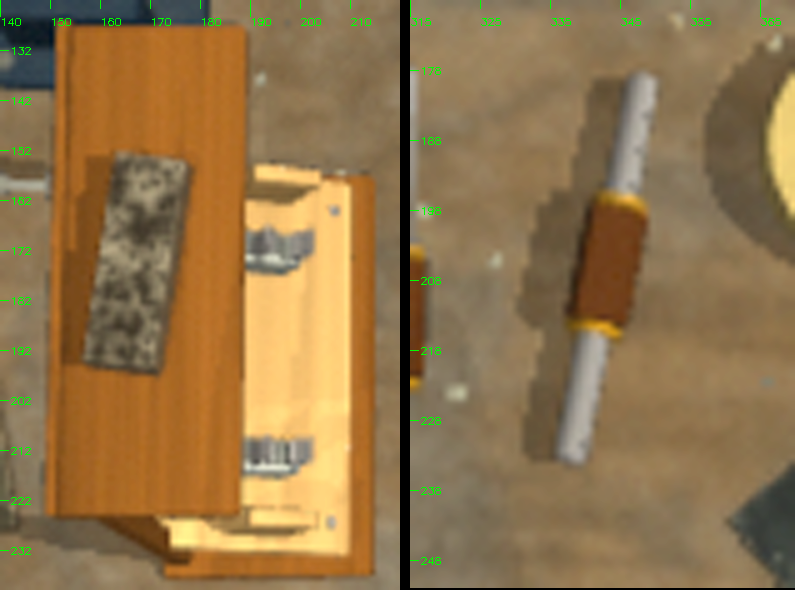

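View pics/b.png

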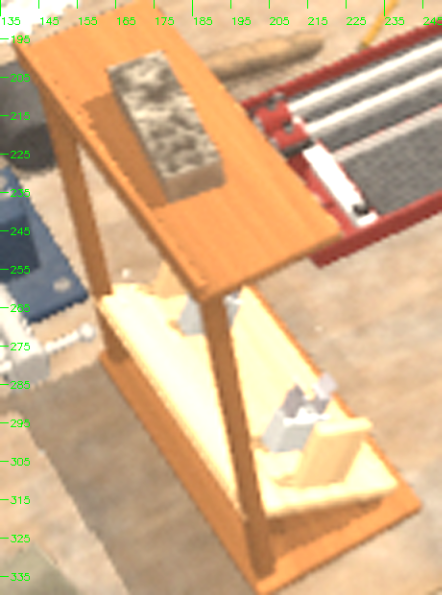

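```bash
cat > h.py <<'E'
import numpy as np,cv2
from scipy.spatial.transform import Rotation as R
CAL={'scene':(43.42676389375327,284.0269654778634,216.6392422588365,0.040065949412484446,[1.24588984,-2.28410126,0.95029387],[195.47803621,491.95276446,1081.61296389]),
'top':(44.37297021403434,277.6160733784892,203.7210348960983,-0.013177089397907286,[2.16913792,-2.12167491,0.1994301],[-126.87704617,532.61693705,1407.63860871])}
def kd(n):
    f,cx,cy,k1,r,t=CAL[n]; f=210/np.tan(np.radians(f)/2)
    return np.array([[f,0,cx],[0,f,cy],[0,0,1.]]),np.array([k1,0,0,0.]),np.array(r),np.array(t)
def proj(n,P):
    K,d,r,t=kd(n); return cv2.projectPoints(np.array(P,float).reshape(-1,1,3),r,t,K,d)[0].reshape(-1,2)
def back(n,p,z):
    K,d,r,t=kd(n); M=cv2.Rodrigues(r)[0]
    u=cv2.undistortPoints(np.array(p,float).reshape(-1,1,2),K,d).reshape(-1,2)
    D=np.c_[u,np.ones(len(u))]@M; C=-M.T@t
    return C+D*((np.asarray(z)-C[2])/D[:,2])[:,None]
def rackpts(p,Q): # p=x,y,yaw
    return np.array(Q,float)@R.from_euler('z',p[2]).as_matrix().T+[p[0],p[1],0]
S=R.from_euler('y',-0.5).as_matrix() # seat axes in rack frame: z leans to -x
def seatpts(p,Q): return rackpts(p,np.array(Q,float)@S.T+[0,0,85])
E
python3 - <<'E'
from h import *
from scipy.optimize import least_squares
obs=[('top',189.2,127.4,0,-12,-118,290),('top',188,225.2,0,-12,118,290),('top',150.6,127.4,0,76,-118,295),('top',149.4,225,0,76,118,295),
('top',214.6,157.6,1,0,-118,0),('top',214.6,237.4,1,0,118,0),('scene',224.1,247,0,-12,118,290),('scene',188.4,263.1,0,76,118,285),('scene',138.9,196.7,0,76,-118,295),('scene',203.2,339.4,1,120,118,0),('scene',244.6,317.5,1,0,118,0)]
def res(p):
    r=[]
    for n,u,v,b,x,y,z in obs: r+=list(proj(n,rackpts(p,[[x+b*p[3],y,z]]))[0]-[u,v])
    return r
s=least_squares(res,[450,250,1.57,-50],x_scale=[10,10,.1,10]); p=s.x
print(p,np.round(np.array(res(p)).reshape(-1,2),1).tolist())
E_=back('top',[[348.3,178.3],[338,234.1],[343.6,205.8]],[12,12,24]);d=E_[0]-E_[1]
print('bar',E_,np.linalg.norm(d),np.arctan2(d[1],d[0]),(E_[0]+E_[1])/2)
T=cv2.imread('pics/top0raw.png');Sc=cv2.imread('pics/scene0raw.png')
o=[]
for n,im,x,y,w,h,k in(('top',T,140,122,80,118,5),('scene',Sc,135,185,115,118,5-1)):
    c=cv2.resize(im[y:y+h,x:x+w],None,fx=k,fy=k,interpolation=cv2.INTER_CUBIC)
    for sy in(-1,1):
        for Q in([[-11,sy*65,18],[11,sy*65,18],[11,sy*51,18],[-11,sy*51,18]],[[-20,sy*90,15],[20,sy*90,15]],[[-60,sy*118,-34],[60,sy*118,-34]],[[0,0,0],[0,sy*83,0]]):
            q=(proj(n,seatpts(p,Q))-[x,y]+.5)*k
            cv2.polylines(c,[q.astype(int)],True,(255,0,255),1)
    o.append(np.pad(c,((0,590-c.shape[0]),(0,0),(0,0))))
cv2.imwrite('pics/o.png',np.hstack(o)[:,:800])
E
```

```text
[558.73145911 111.96342001   1.60926431 -45.40463239] [[0.2, -1.1], [0.4, -0.8], [1.4, -1.3], [0.3, -0.3], [0.5, -0.8], [0.4, -0.7], [0.7, -1.1], [-0.9, 3.0], [-0.5, 1.1], [0.1, 2.8], [1.0, 0.5]]
bar [[ 621.00677489 -320.65173231   12.        ]
 [ 456.69140228 -290.64496386   12.        ]
 [ 537.31661526 -305.00829409   24.        ]] 167.0327747147935 -0.18062657650933234 [ 538.84908859 -305.64834808   12.        ]
```

View pics/o.png

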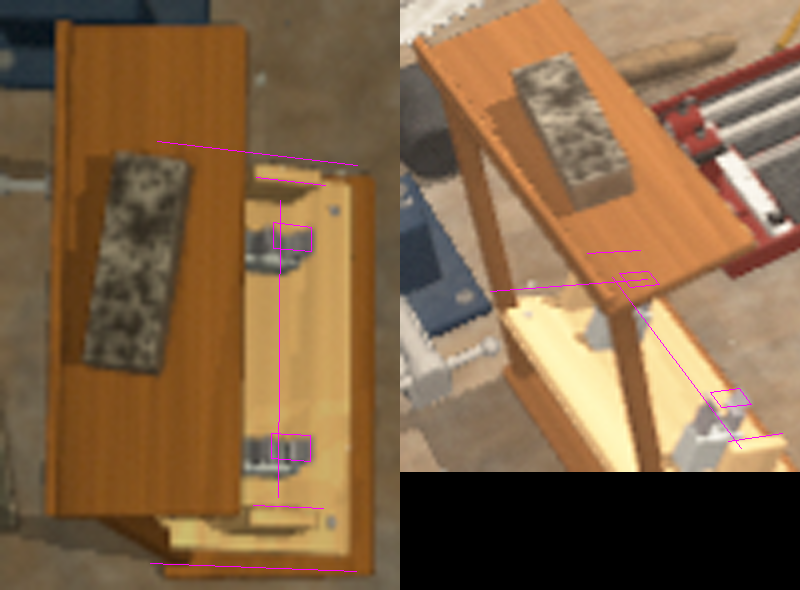

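I've identified the bars: in the top view (800x600) the fit bar is at about (490,295), the short one at (365,302), the thick one at (406,310) and the long one at (446,305). The rack overlay agrees to about 1 px in the top view. The scene view is off by 2-3 px, so I'll refine that. The move rows offer no tilt, so I'm checking the command's own help before moving.

```bash
python3 -m jog '[{"dz":0,"lean":0}]'; python3 -m jog '[{"dz":0,"tilt":0}]'; python3 -m jog '[{"grip":9.4,"dx":0,"dy":0,"dz":0,"spin":0}]'
```

```text
clock: 0.22
eef_pos: [165.0, -524.5, 213.2]
eef_rot: [-1.571, 0.001, -1.266]
wrist_force: [-0.6, -1.0, -0.5]
finger_gap: 94.0validation failed for argument at $[0]...
validation failed for argument at $[0]...
```

No tilt row exists, and unknown keys are refused. The first step is to get above the bar with the jaws across it.

```bash
python3 -m jog '[{"grip":6,"dx":-9.8,"dz":42.3,"dy":4,"spin":-152},{"grip":6,"dx":-9.8,"dz":42.3,"dy":4,"spin":-152},{"grip":6,"dx":-9.8,"dz":42.3,"dy":4,"spin":-152},{"grip":6,"dx":-9.8,"dz":42.3,"dy":4,"spin":-152},{"grip":6,"dx":-9.8,"dz":42.3,"dy":4,"spin":-152},{"grip":6,"dx":-9.8,"dz":42.3,"dy":4,"spin":-152},{"grip":6,"dx":-9.8,"dz":42.3,"dy":4,"spin":-152},{"grip":6,"dx":-9.8,"dz":42.3,"dy":4,"spin":-152},{"grip":6,"dx":-9.8,"dz":42.3,"dy":4,"spin":-152},{"grip":6,"dx":-9.8,"dz":42.3,"dy":4,"spin":-152},{"grip":6,"dx":-9.8,"dz":42.3,"dy":7,"spin":-152},{"grip":6,"dx":-9.8,"dz":42.3,"dy":10,"spin":-152},{"grip":6,"dx":-9.8,"dz":42.3,"dy":11,"spin":-152},{"grip":6,"dx":-9.8,"dz":42.3,"dy":11,"spin":-152},{"grip":6,"dx":-9.8,"dz":42.3,"dy":11,"spin":-152},{"grip":6,"dx":-9.8,"dz":42.3,"dy":11,"spin":-152}]' 20
python3 - <<'E'
from h import *
from cell import viewer,monitor
print(monitor.read_state()['joints'])
o=[]
for n,(x,y,w,h,k) in {'top':(290,150,110,110,4),'scene':(200,180,140,150,4)}.items():
    im=cv2.cvtColor(viewer.camera(n)['color'],cv2.COLOR_RGB2BGR); cv2.imwrite(f'pics/{n}1raw.png',im)
    if n=='top': o=cv2.resize(im[y:y+h,x:x+w],None,fx=5,fy=5,interpolation=cv2.INTER_CUBIC)
cv2.imwrite('pics/p1.png',o)
E
```

```text
clock: 2.22
eef_pos: [539.2, -304.2, 103.6]
eef_rot: [-1.571, 0.0, 1.384]
wrist_force: [0.1, 1.0, 0.3]
finger_gap: 60.1
[-5.72853282e-01  5.55293779e-01  1.42444569e+00  8.55378037e-07
  1.16167093e+00 -1.95636646e+00]
```

View pics/p1.png

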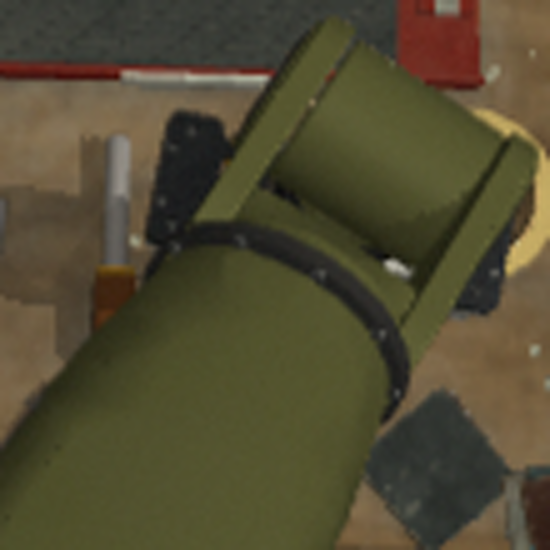

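The picture shows the wrist straight above the bar, hiding it. The gripper's long side lies across the bar, and the neighbouring bars are clear. Next I descend and grip.

```bash
python3 -m jog '[{"dy":4.5,"grip":6},{"dy":8,"grip":6},{"dy":9.3,"grip":6},{"dy":9.3,"grip":6},{"dy":9.3,"grip":0},{"dy":9.3,"grip":0},{"dy":9.3,"grip":0},{"dy":9.3,"grip":0},{"dy":9.3,"grip":0}]' 45; python3 -m jog '[{"dy":-3},{"dy":-9},{"dy":-15},{"dy":-20},{"dy":-25},{"dy":-25}]'
python3 - <<'E'
from h import *
from cell import viewer
for n in('top','scene'): cv2.imwrite(f'pics/{n}2raw.png',cv2.cvtColor(viewer.camera(n)['color'],cv2.COLOR_RGB2BGR))
im=cv2.imread('pics/scene2raw.png');cv2.imwrite('pics/p2.png',cv2.resize(im[60:330,130:430],(800,720-0))[:600])
E
```

```text
validation failed for argument at $[0]...
validation failed for argument at $[0]...
```

```bash
python3 -m jog '[{"grip":6,"dx":0,"dy":4.5,"dz":0,"spin":0},{"grip":6,"dx":0,"dy":8,"dz":0,"spin":0},{"grip":6,"dx":0,"dy":9.3,"dz":0,"spin":0},{"grip":6,"dx":0,"dy":9.3,"dz":0,"spin":0},{"grip":0,"dx":0,"dy":9.3,"dz":0,"spin":0},{"grip":0,"dx":0,"dy":9.3,"dz":0,"spin":0},{"grip":0,"dx":0,"dy":9.3,"dz":0,"spin":0},{"grip":0,"dx":0,"dy":9.3,"dz":0,"spin":0},{"grip":0,"dx":0,"dy":9.3,"dz":0,"spin":0}]' 45; python3 -m jog '[{"grip":0,"dx":0,"dy":-3,"dz":0,"spin":0},{"grip":0,"dx":0,"dy":-9,"dz":0,"spin":0},{"grip":0,"dx":0,"dy":-15,"dz":0,"spin":0},{"grip":0,"dx":0,"dy":-20,"dz":0,"spin":0},{"grip":0,"dx":0,"dy":-25,"dz":0,"spin":0},{"grip":0,"dx":0,"dy":-25,"dz":0,"spin":0}]'
python3 - <<'E'
from h import *
from cell import viewer
for n in('top','scene'): cv2.imwrite(f'pics/{n}2raw.png',cv2.cvtColor(viewer.camera(n)['color'],cv2.COLOR_RGB2BGR))
im=cv2.imread('pics/scene2raw.png');cv2.imwrite('pics/p2.png',cv2.resize(im,(800,600)))
E
```

```text
clock: 3.55
eef_pos: [539.2, -304.2, 10.7]
eef_rot: [-1.571, 0.0, 1.387]
wrist_force: [-0.3, 1.9, 1.5]
finger_gap: 23.7
clock: 4.3
eef_pos: [540.0, -304.8, 264.4]
eef_rot: [-1.577, 0.003, 1.387]
wrist_force: [-0.2, -0.5, -3.0]
finger_gap: 23.8
```

View pics/p2.png

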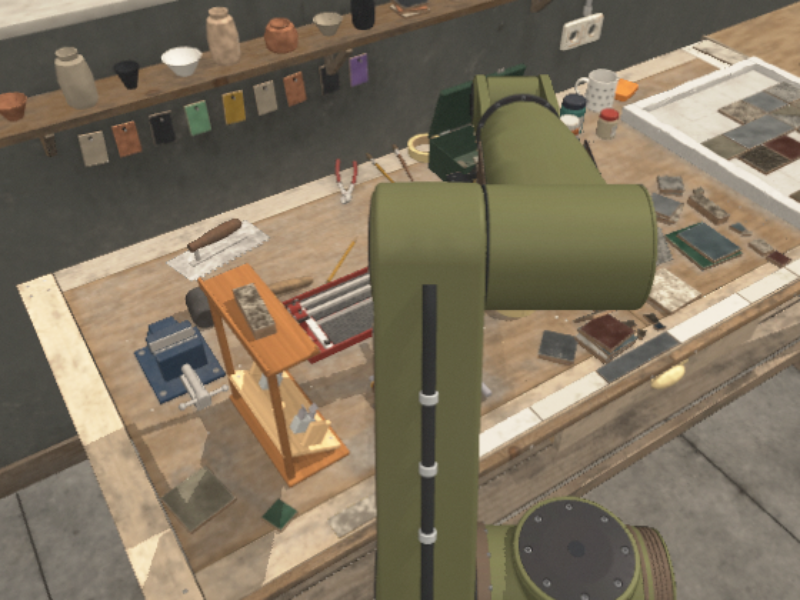

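The bar is held: gap 23.8 mm and about 3 N of load. The command only gives shifts and a spin, so the 29° lean has to come from the documented "out of reach is approached as far as the arm can" behaviour. I'll reach out over the free left side, where stretching tips the fingers towards +y, the rack's back, and see whether the lean stays.

```bash
python3 -m jog '[{"grip":0,"dx":0,"dy":-10,"dz":0,"spin":0},{"grip":0,"dx":10,"dy":-16,"dz":6,"spin":-12.7},{"grip":0,"dx":20,"dy":-16,"dz":12,"spin":-12.7},{"grip":0,"dx":30,"dy":-16,"dz":17,"spin":-12.7},{"grip":0,"dx":43,"dy":-16,"dz":24,"spin":-12.7},{"grip":0,"dx":56,"dy":-16,"dz":30,"spin":-12.7},{"grip":0,"dx":56,"dy":-16,"dz":30,"spin":-12.7},{"grip":0,"dx":56,"dy":-16,"dz":30,"spin":-12.7},{"grip":0,"dx":56,"dy":-16,"dz":30,"spin":-12.7},{"grip":0,"dx":56,"dy":-16,"dz":30,"spin":-12.7},{"grip":0,"dx":72,"dy":-16,"dz":52,"spin":-12.7},{"grip":0,"dx":87,"dy":-16,"dz":78,"spin":-12.7},{"grip":0,"dx":87,"dy":-16,"dz":78,"spin":-12.7},{"grip":0,"dx":87,"dy":-16,"dz":78,"spin":-12.7},{"grip":0,"dx":87,"dy":-16,"dz":78,"spin":-12.7},{"grip":0,"dx":87,"dy":-16,"dz":78,"spin":-12.7},{"grip":0,"dx":87,"dy":-16,"dz":78,"spin":-12.7},{"grip":0,"dx":87,"dy":-16,"dz":78,"spin":-12.7}]'; python3 -c "
from cell import monitor;print(monitor.read_state()['joints'])"
```

```text
clock: 6.65
eef_pos: [34.5, 583.5, 417.2]
eef_rot: [-1.57, 0.003, 1.609]
wrist_force: [1.4, 0.1, -1.2]
finger_gap: 23.7
[ 1.44918313e+00  3.32633319e-01  1.01828290e+00 -1.22318073e-04
  1.79373165e+00 -1.59467103e-01]
```

```bash
python3 -m jog '[{"grip":0,"dx":6,"dy":0,"dz":5,"spin":0},{"grip":0,"dx":12,"dy":0,"dz":10,"spin":0},{"grip":0,"dx":18,"dy":0,"dz":10,"spin":0},{"grip":0,"dx":24,"dy":0,"dz":10,"spin":0},{"grip":0,"dx":30,"dy":0,"dz":10,"spin":0},{"grip":0,"dx":36,"dy":0,"dz":10,"spin":0},{"grip":0,"dx":42,"dy":0,"dz":10,"spin":0},{"grip":0,"dx":42,"dy":0,"dz":10,"spin":0}]'; python3 -c "
from cell import monitor;print(monitor.read_state()['joints'])"
```

```text
clock: 7.65
eef_pos: [-63.6, 780.1, 343.3]
eef_rot: [-1.569, -0.04, 1.608]
wrist_force: [-0.7, -0.0, -1.8]
finger_gap: 23.7
[ 1.60477071  0.94018921  0.23562944  0.00196262  1.92594816 -0.00284456]
```

```bash
python3 -m jog '[{"grip":0,"dx":-6,"dy":0,"dz":0,"spin":0},{"grip":0,"dx":-10,"dy":0,"dz":0,"spin":0},{"grip":0,"dx":-10,"dy":0,"dz":0,"spin":0}]'; python3 -c "
from cell import monitor;print(monitor.read_state()['joints'])"
```

```text
clock: 8.02
eef_pos: [-59.9, 678.7, 340.4]
eef_rot: [-1.569, -0.041, 1.608]
wrist_force: [0.2, 1.6, -2.3]
finger_gap: 23.8
[ 1.60431867  0.54660974  0.89028791  0.00189859  1.66328268 -0.00383895]
```

The lean persists across calls: -0.041 rad so far, in the right direction. I'll accumulate it with repeated short over-reaches.

```bash
python3 -m jog '[{"grip":0,"dx":6,"dy":0,"dz":0,"spin":0},{"grip":0,"dx":12,"dy":0,"dz":0,"spin":0},{"grip":0,"dx":18,"dy":0,"dz":0,"spin":0}]'|sed -n 2,3p
python3 -m jog '[{"grip":0,"dx":20,"dy":0,"dz":0,"spin":0}]'|sed -n 2,3p
python3 -m jog '[{"grip":0,"dx":60,"dy":0,"dz":0,"spin":0}]'|sed -n 2,3p
python3 -m jog '[{"grip":0,"dx":60,"dy":-30,"dz":0,"spin":0}]'|sed -n 2,3p
python3 -m jog '[{"grip":0,"dx":60,"dy":-30,"dz":0,"spin":0}]'|sed -n 2,3p; python3 -c "
from cell import monitor;print(monitor.read_state()['joints'])"
```

```text
eef_pos: [-62.9, 791.6, 333.2]
eef_rot: [-1.568, -0.063, 1.608]
eef_pos: [-61.7, 808.7, 306.5]
eef_rot: [-1.567, -0.083, 1.608]
eef_pos: [-60.6, 825.1, 299.1]
eef_rot: [-1.566, -0.129, 1.608]
eef_pos: [-59.0, 828.9, 311.6]
eef_rot: [-1.564, -0.162, 1.608]
eef_pos: [-57.5, 832.0, 331.4]
eef_rot: [-1.563, -0.204, 1.608]
[ 1.59253578  0.96292888  0.23457627  0.0108486   1.73979381 -0.01301232]
```

```bash
python3 -m jog '[{"grip":0,"dx":60,"dy":-30,"dz":3,"spin":0}]'|sed -n 2,3p
python3 -m jog '[{"grip":0,"dx":60,"dy":-30,"dz":3,"spin":0}]'|sed -n 2,3p
python3 -m jog '[{"grip":0,"dx":60,"dy":-30,"dz":3,"spin":0}]'|sed -n 2,3p
python3 -m jog '[{"grip":0,"dx":60,"dy":-30,"dz":3,"spin":0}]'|sed -n 2,3p; python3 -c "
from cell import monitor;print(monitor.read_state()['joints'])"
```

```text
eef_pos: [-58.6, 834.6, 347.5]
eef_rot: [-1.562, -0.241, 1.607]
eef_pos: [-60.0, 836.4, 363.3]
eef_rot: [-1.561, -0.275, 1.607]
eef_pos: [-60.9, 837.6, 380.1]
eef_rot: [-1.559, -0.31, 1.607]
eef_pos: [-61.7, 837.9, 398.1]
eef_rot: [-1.558, -0.345, 1.606]
[ 1.59552934  0.88830711  0.23555369  0.01674012  1.67303412 -0.00844075]
```

```bash
python3 -m jog '[{"grip":0,"dx":60,"dy":-10,"dz":12,"spin":0}]'|sed -n 2,3p
python3 -m jog '[{"grip":0,"dx":60,"dy":-10,"dz":12,"spin":0}]'|sed -n 2,3p
python3 -m jog '[{"grip":0,"dx":60,"dy":-10,"dz":12,"spin":0}]'|sed -n 2,3p
python3 -m jog '[{"grip":0,"dx":60,"dy":-10,"dz":12,"spin":0}]'|sed -n 2,3p; python3 -c "
from cell import monitor;print(monitor.read_state()['joints'])"
```

```text
eef_pos: [-71.4, 845.8, 403.4]
eef_rot: [-1.556, -0.384, 1.605]
eef_pos: [-81.8, 853.0, 406.5]
eef_rot: [-1.553, -0.417, 1.605]
eef_pos: [-90.7, 858.7, 414.0]
eef_rot: [-1.551, -0.453, 1.605]
eef_pos: [-98.8, 863.4, 424.1]
eef_rot: [-1.548, -0.49, 1.604]
[1.64090448 0.87428706 0.2356226  0.00568797 1.54091393 0.03261642]
```

```bash
python3 -m jog '[{"grip":0,"dx":60,"dy":-10,"dz":-25,"spin":0}]'|sed -n 2,3p
python3 -m jog '[{"grip":0,"dx":60,"dy":-10,"dz":-25,"spin":0}]'|sed -n 1,3p; python3 -c "
from cell import monitor;print(monitor.read_state()['joints'])"
```

```text
eef_pos: [-74.7, 869.6, 435.2]
eef_rot: [-1.545, -0.524, 1.606]
clock: 10.15
eef_pos: [-45.9, 874.9, 446.8]
eef_rot: [-1.545, -0.558, 1.601]
[ 1.56851498  0.85563621  0.23553185  0.04313252  1.49386992 -0.03116783]
```

```bash
python3 -m jog '[{"grip":0,"dx":60,"dy":-10,"dz":0,"spin":0}]'|sed -n 2,3p
cat > fit.py <<'E'
from h import *
from scipy.optimize import least_squares
obs=[('top',189.2,127.4,0,-12,-118,290),('top',188,225.2,0,-12,118,290),('top',150.6,127.4,0,76,-118,295),('top',149.4,225,0,76,118,295),
('top',214.6,157.6,1,0,-118,0),('top',214.6,237.4,1,0,118,0),('scene',224.1,247,0,-12,118,290),('scene',188.4,263.1,0,76,118,285),('scene',138.9,196.7,0,76,-118,295),('scene',203.2,339.4,1,120,118,0),('scene',244.6,317.5,1,0,118,0)]
def res(p,cams):
    r=[]
    for n,u,v,b,x,y,z in obs:
        if n in cams: r+=list(proj(n,rackpts(p,[[x+b*p[3],y,z]]))[0]-[u-.4,v-.4])
    return r
def fit(c): return least_squares(res,[550,110,1.6,-45],x_scale=[10,10,.1,10],args=(c,),loss='soft_l1').x
if __name__=='__main__':
    for c in(['top'],['scene'],['top','scene']):
        p=fit(c);print(c,p.round(3),np.round(np.array(res(p,c)).reshape(-1,2),1).tolist())
    T=cv2.imread('pics/top0raw.png');Sc=cv2.imread('pics/scene0raw.png');o=[]
    p=fit(['top'])
    for n,im,x,y,w,h,k in(('top',T,178,150,40,90,6),('scene',Sc,170,240,90,85,6)):
        c=cv2.resize(im[y:y+h,x:x+w],None,fx=k,fy=k,interpolation=cv2.INTER_CUBIC)
        for sy in(-1,1):
            for Q in([[-4,sy*65,7],[4,sy*65,7]],[[-4,sy*51,7],[4,sy*51,7]],[[-20,sy*90,15],[20,sy*90,15]],[[0,0,0],[0,sy*83,0]]):
                q=(proj(n,seatpts(p,Q))-[x,y]+.5)*k
                cv2.polylines(c,[q.astype(int)],True,(255,0,255),1)
        for i in range(0,w,10):cv2.putText(c,str(x+i),(i*k,8),0,.3,(0,255,0),1);cv2.line(c,(i*k+3,10),(i*k+3,14),(0,255,0),1)
        for i in range(10,h,10):cv2.putText(c,str(y+i),(0,i*k+6),0,.3,(0,255,0),1)
        o.append(np.pad(c,((0,540-c.shape[0]),(0,0),(0,0))))
    cv2.imwrite('pics/o2.png',np.hstack(o))
E
python3 fit.py
```

```text
eef_pos: [-42.9, 877.8, 460.5]
eef_rot: [-1.544, -0.594, 1.597]
['top'] [557.578 114.117   1.612 -45.176] [[-0.5, -0.2], [-0.0, 0.0], [0.7, -0.4], [-0.1, 0.6], [-0.0, -0.0], [0.0, -0.0]]
['scene'] [564.111 109.753   1.605 -44.391] [[0.6, -2.5], [-1.0, 1.3], [0.0, -0.3], [-0.4, 1.3], [0.6, -0.7]]
['top', 'scene'] [558.731 113.141   1.61  -44.908] [[0.1, -0.7], [0.3, -0.4], [1.2, -0.9], [0.2, 0.1], [0.3, -0.4], [0.2, -0.4], [0.7, -0.4], [-1.0, 3.7], [-0.7, 1.8], [-0.1, 3.5], [0.9, 1.2]]
```

View pics/o2.png

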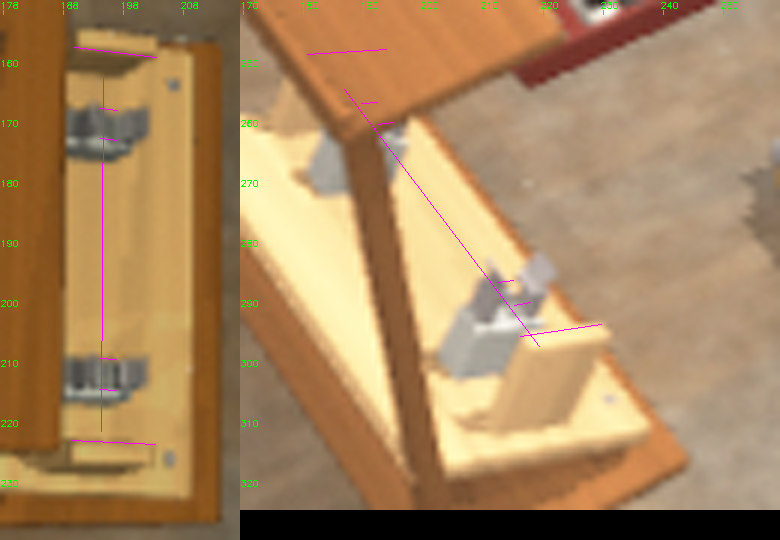

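The overlay from the top-view fit matches the end stops and the clip gaps in both views. The near stop's inner edge runs from (216,296) to (230,294) in the scene view, and the jaw gap is near (214,288). Next I work out the transfer.

```bash
cat > go.py <<'E'
from h import *
from cell import monitor
p=[557.6,113.8,1.611]
s=monitor.read_state(); T=np.array(s['eef_pos']); M=R.from_euler('xyz',s['eef_rot']).as_matrix()
B=R.from_euler('z',p[2]).as_matrix()@S   # seat axes in world
seat=seatpts(p,[[0,0,0]])[0]; off=M@np.array([0,-1.3,-1.0])
mid=T+off
def show():
    print('clock',s['clock'],'q',s['joints'].round(3),'gap',round(s['finger_gap'],1),'F seat',(B.T@s['wrist_force']).round(1))
    print('mid in seat',(B.T@(mid-seat)).round(1),'bar axis in seat',(B.T@M[:,2]).round(4),'tool y in seat',(B.T@M[:,1]).round(3))
def to_world(P): print('world',np.round(P,0),'-> dx,dy,dz cm',(M.T@(np.array(P)-mid)/10).round(2))
def to_seat(Q,tag=''): print('seat',Q,'-> dx,dy,dz cm',(M.T@(seat+B@np.array(Q)-mid)/10).round(2))
# spin that nulls the seat-x component of the bar axis
def spin():
    f=lambda a:(B.T@(M@R.from_euler('y',a,degrees=True).as_matrix())[:,2])[0]
    from scipy.optimize import brentq
    print('spin',round(brentq(f,-15,15),2))
E
python3 - <<'E'
from go import *
show();spin();print(seat)
to_world([555,-60,430]); to_world(seat-M[:,1]*250);to_world(seat-M[:,1]*45)
E
```

```text
clock 10.275 q [ 1.565  0.844  0.236  0.045  1.469 -0.031] gap 23.9 F seat [-0.1  0.4 -1.4]
mid in seat [871.  568.3 -46.8] bar axis in seat [0.0099 0.9998 0.02  ] tool y in seat [ 0.094  0.019 -0.995]
spin -0.57
[557.6 113.8  85. ]
world [555 -60 430] -> dx,dy,dz cm [-80.69 -52.21 -55.84]
world [568. -26. 292.] -> dx,dy,dz cm [-85.61 -38.94 -57.58]
world [559.  89. 122.] -> dx,dy,dz cm [-85.61 -18.44 -57.58]
```

```bash
python3 -m jog '[{"grip":0,"dx":-20,"dy":-13,"dz":-14,"spin":-0.6},{"grip":0,"dx":-20,"dy":-13,"dz":-14,"spin":-0.6},{"grip":0,"dx":-20,"dy":-13,"dz":-14,"spin":-0.6},{"grip":0,"dx":-20,"dy":-13,"dz":-14,"spin":-0.6},{"grip":0,"dx":-40,"dy":-26,"dz":-28,"spin":-0.6},{"grip":0,"dx":-40,"dy":-26,"dz":-28,"spin":-0.6},{"grip":0,"dx":-40,"dy":-26,"dz":-28,"spin":-0.6},{"grip":0,"dx":-40,"dy":-26,"dz":-28,"spin":-0.6},{"grip":0,"dx":-40,"dy":-26,"dz":-28,"spin":-0.6},{"grip":0,"dx":-60,"dy":-39,"dz":-42,"spin":-0.6},{"grip":0,"dx":-60,"dy":-39,"dz":-42,"spin":-0.6},{"grip":0,"dx":-60,"dy":-39,"dz":-42,"spin":-0.6},{"grip":0,"dx":-60,"dy":-39,"dz":-42,"spin":-0.6},{"grip":0,"dx":-60,"dy":-39,"dz":-42,"spin":-0.6},{"grip":0,"dx":-80.7,"dy":-52.2,"dz":-55.8,"spin":-0.6},{"grip":0,"dx":-80.7,"dy":-52.2,"dz":-55.8,"spin":-0.6},{"grip":0,"dx":-80.7,"dy":-52.2,"dz":-55.8,"spin":-0.6},{"grip":0,"dx":-80.7,"dy":-52.2,"dz":-55.8,"spin":-0.6},{"grip":0,"dx":-80.7,"dy":-52.2,"dz":-55.8,"spin":-0.6},{"grip":0,"dx":-80.7,"dy":-52.2,"dz":-55.8,"spin":-0.6}]'
python3 - <<'E'
from go import *
show();spin()
to_world(seat-M[:,1]*250);to_world(seat-M[:,1]*60)
E
```

```text
clock: 12.78
eef_pos: [554.3, -59.7, 429.0]
eef_rot: [-1.55, -0.592, 1.61]
wrist_force: [-0.2, -0.2, -1.8]
finger_gap: 23.8
clock 12.775 q [-0.41   0.367  1.047  0.565  1.969 -1.866] gap 23.8 F seat [-1.   0.2 -1.5]
mid in seat [ 12.8   9.3 386.2] bar axis in seat [-7.000e-04  9.998e-01  1.970e-02] tool y in seat [ 0.092  0.02  -0.996]
spin 0.04
world [568. -25. 292.] -> dx,dy,dz cm [-4.83 13.31 -1.69]
world [560.  80. 135.] -> dx,dy,dz cm [-4.83 32.31 -1.69]
```

```bash
python3 -m jog '[{"grip":0,"dx":-4.8,"dy":5,"dz":-1.7,"spin":0},{"grip":0,"dx":-4.8,"dy":10,"dz":-1.7,"spin":0},{"grip":0,"dx":-4.8,"dy":15,"dz":-1.7,"spin":0},{"grip":0,"dx":-4.8,"dy":20,"dz":-1.7,"spin":0},{"grip":0,"dx":-4.8,"dy":25,"dz":-1.7,"spin":0},{"grip":0,"dx":-4.8,"dy":30,"dz":-1.7,"spin":0},{"grip":0,"dx":-4.8,"dy":33,"dz":-1.7,"spin":0},{"grip":0,"dx":-4.8,"dy":33,"dz":-1.7,"spin":0},{"grip":0,"dx":-4.8,"dy":33,"dz":-1.7,"spin":0}]'
python3 - <<'E'
from go import *
from cell import viewer
show();to_seat([0,0,30]);to_seat([0,0,20]);to_seat([0,0,0])
Im={n:cv2.cvtColor(viewer.camera(n)['color'],cv2.COLOR_RGB2BGR) for n in('top','scene')}
o=[]
for n,x,y,w,h,k in(('top',140,110,110,140,4),('scene',130,175,120,140,3)):
    c=cv2.resize(Im[n][y:y+h,x:x+w],None,fx=k,fy=k,interpolation=cv2.INTER_CUBIC)
    q=(proj(n,[mid+a*M[:,2] for a in(-83,83)])-[x,y]+.5)*k
    cv2.polylines(c,[q.astype(int)],True,(255,0,255),1)
    o.append(np.pad(c,((0,560-c.shape[0]),(0,0),(0,0))))
cv2.imwrite('pics/p3.png',np.hstack(o))
E
```

```text
clock: 13.9
eef_pos: [558.2, 86.8, 131.0]
eef_rot: [-1.554, -0.592, 1.615]
wrist_force: [0.2, 0.1, -1.4]
finger_gap: 23.5
clock 13.9 q [-0.168  0.481  1.584  0.599  1.291 -2.021] gap 23.5 F seat [-0.6 -0.2 -1.2]
mid in seat [-1.7 -0.5 54.5] bar axis in seat [-0.0049  0.9998  0.0184] tool y in seat [ 0.091  0.019 -0.996]
seat [0, 0, 30] -> dx,dy,dz cm [-0.05  2.46  0.01]
seat [0, 0, 20] -> dx,dy,dz cm [-0.14  3.46 -0.01]
seat [0, 0, 0] -> dx,dy,dz cm [-0.33  5.45 -0.05]
```

View pics/p3.png

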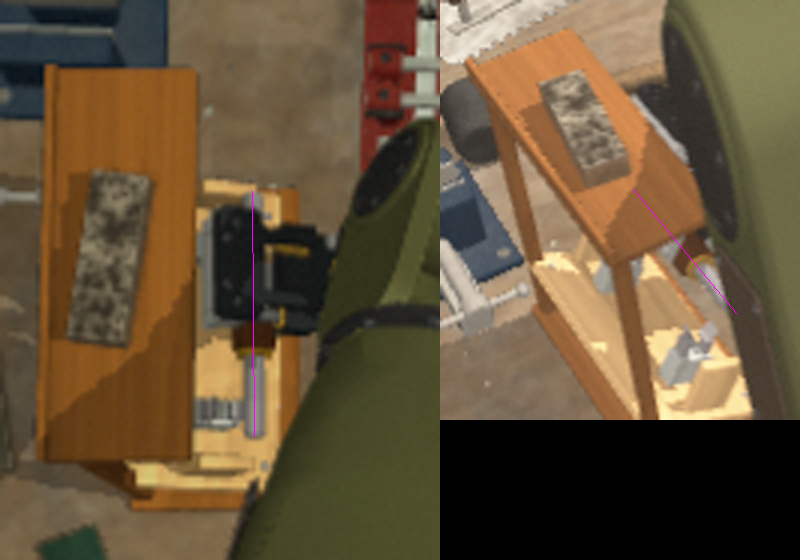

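The bar lines up with its predicted axis in both views, about 54 mm above the seat, and the gripper body clears the shelf. I'll move into the mouth and read the force.

```bash
python3 -m jog '[{"grip":0,"dx":-0.05,"dy":1.2,"dz":0,"spin":0.2},{"grip":0,"dx":-0.1,"dy":2.4,"dz":0,"spin":0.2},{"grip":0,"dx":-0.14,"dy":3.0,"dz":0,"spin":0.2},{"grip":0,"dx":-0.14,"dy":3.4,"dz":0,"spin":0.2},{"grip":0,"dx":-0.14,"dy":3.4,"dz":0,"spin":0.2}]' >/dev/null; python3 -c "
from go import *
show();to_seat([0,0,10]);to_seat([0,0,0])"
python3 -m jog '[{"grip":0,"dx":-0.05,"dy":0.4,"dz":0,"spin":0},{"grip":0,"dx":-0.1,"dy":0.8,"dz":0,"spin":0},{"grip":0,"dx":-0.1,"dy":0.8,"dz":0,"spin":0}]' >/dev/null; python3 -c "
from go import *
show();to_seat([0,0,5]);to_seat([0,0,0])"
```

```text
clock 14.625 q [-0.137  0.518  1.611  0.619  1.226 -2.031] gap 23.6 F seat [-1.1 -1.2 -2.1]
mid in seat [-0.5  0.9 18.6] bar axis in seat [-2.000e-04  9.998e-01  2.160e-02] tool y in seat [ 0.092  0.022 -0.996]
seat [0, 0, 10] -> dx,dy,dz cm [-0.03  0.86 -0.11]
seat [0, 0, 0] -> dx,dy,dz cm [-0.12  1.85 -0.13]
clock 15.0 q [-0.131  0.527  1.615  0.624  1.21  -2.036] gap 24.0 F seat [-1.3 -4.3  3.5]
mid in seat [-0.7  0.  11.5] bar axis in seat [-3.000e-04  9.998e-01  1.840e-02] tool y in seat [ 0.092  0.018 -0.996]
seat [0, 0, 5] -> dx,dy,dz cm [ 0.01  0.66 -0.02]
seat [0, 0, 0] -> dx,dy,dz cm [-0.04  1.15 -0.02]
```

```bash
python3 -m jog '[{"grip":0,"dx":0,"dy":0.3,"dz":0,"spin":0},{"grip":0,"dx":0,"dy":0.6,"dz":0,"spin":0},{"grip":0,"dx":0,"dy":0.6,"dz":0,"spin":0}]' >/dev/null; python3 -c "
from go import *
show();to_seat([0,0,0])"
python3 -m jog '[{"grip":0,"dx":-0.03,"dy":0.25,"dz":0,"spin":0},{"grip":0,"dx":-0.05,"dy":0.5,"dz":0,"spin":0},{"grip":0,"dx":-0.05,"dy":0.55,"dz":0,"spin":0},{"grip":0,"dx":-0.05,"dy":0.55,"dz":0,"spin":0}]' >/dev/null; python3 -c "
from go import *
show();to_seat([0,0,0])"
```

```text
clock 15.375 q [-0.125  0.534  1.62   0.627  1.198 -2.038] gap 23.4 F seat [-2.8 -6.6 -1.1]
mid in seat [-0.5  0.5  5. ] bar axis in seat [1.000e-04 9.998e-01 1.930e-02] tool y in seat [ 0.091  0.019 -0.996]
seat [0, 0, 0] -> dx,dy,dz cm [ 0.    0.5  -0.06]
clock 15.875 q [-0.121  0.539  1.623  0.63   1.191 -2.041] gap 23.8 F seat [-3.6  7.  14. ]
mid in seat [-0.4  1.4  0.1] bar axis in seat [-6.000e-04  9.998e-01  2.120e-02] tool y in seat [ 0.092  0.021 -0.996]
seat [0, 0, 0] -> dx,dy,dz cm [ 0.04  0.01 -0.14]
```

```bash
python3 -m jog '[{"grip":0,"dx":0,"dy":0.1,"dz":0,"spin":0},{"grip":0,"dx":0,"dy":0.2,"dz":0,"spin":0},{"grip":0,"dx":0,"dy":0.2,"dz":0,"spin":0}]' >/dev/null; python3 -c "
from go import *
show()"
python3 -m jog '[{"grip":2.8,"dx":0,"dy":0,"dz":0,"spin":0},{"grip":3.2,"dx":0,"dy":0,"dz":0,"spin":0},{"grip":3.6,"dx":0,"dy":0,"dz":0,"spin":0},{"grip":4,"dx":0,"dy":0,"dz":0,"spin":0},{"grip":4,"dx":0,"dy":0,"dz":0,"spin":0}]'
python3 - <<'E'
from go import *
show()
E
```

```text
clock 16.25 q [-0.121  0.539  1.624  0.63   1.189 -2.042] gap 23.4 F seat [-6.3 17.2 35. ]
mid in seat [-0.4  1.2 -0.1] bar axis in seat [-0.0014  0.9998  0.0203] tool y in seat [ 0.091  0.02  -0.996]
clock: 16.88
eef_pos: [555.1, 115.8, 81.4]
eef_rot: [-1.548, -0.592, 1.609]
wrist_force: [-0.2, -0.7, 0.2]
finger_gap: 40.0
clock 16.875 q [-0.118  0.543  1.625  0.632  1.186 -2.042] gap 40.0 F seat [-0.5  0.2  0.5]
mid in seat [-0.   1.4 -2.9] bar axis in seat [-1.000e-04  9.998e-01  2.150e-02] tool y in seat [ 0.092  0.021 -0.996]
```

The bar hit a hard stop at 35 N at the predicted seat depth, and the force dropped to zero on release. I'm withdrawing straight back to look.

```bash
python3 -m jog '[{"grip":4,"dx":0,"dy":-2,"dz":0,"spin":0},{"grip":4,"dx":0,"dy":-6,"dz":0,"spin":0},{"grip":4,"dx":0,"dy":-12,"dz":0,"spin":0},{"grip":4,"dx":0,"dy":-18,"dz":0,"spin":0},{"grip":4,"dx":0,"dy":-24,"dz":0,"spin":0},{"grip":4,"dx":0,"dy":-30,"dz":0,"spin":0},{"grip":4,"dx":-8,"dy":-36,"dz":0,"spin":0},{"grip":4,"dx":-16,"dy":-40,"dz":0,"spin":0},{"grip":4,"dx":-24,"dy":-40,"dz":0,"spin":0},{"grip":4,"dx":-30,"dy":-40,"dz":0,"spin":0},{"grip":4,"dx":-30,"dy":-40,"dz":0,"spin":0},{"grip":4,"dx":-30,"dy":-40,"dz":0,"spin":0}]'
python3 - <<'E'
from go import *
from cell import viewer
Im={n:cv2.cvtColor(viewer.camera(n)['color'],cv2.COLOR_RGB2BGR) for n in('top','scene')}
o=[]
for n,x,y,w,h,k in(('top',140,110,100,140,4),('scene',155,230,100,100,4)):
    c=cv2.resize(Im[n][y:y+h,x:x+w],None,fx=k,fy=k,interpolation=cv2.INTER_CUBIC)
    for a in(-83,83):
        q=((proj(n,seatpts(p,[[0,a,0]]))[0]-[x,y]+.5)*k).astype(int)
        cv2.drawMarker(c,(int(q[0]),int(q[1])),(255,0,255),0,12,1)
    o.append(np.pad(c,((0,560-c.shape[0]),(0,0),(0,0))))
cv2.imwrite('pics/p4.png',np.hstack(o))
a=cv2.imread('pics/top0raw.png');print('top diff px in bars/tape area',(cv2.absdiff(a,Im['top'])[170:260,240:420].max(2)>40).sum())
E
```

```text
clock: 18.38
eef_pos: [580.3, -359.3, 242.8]
eef_rot: [-1.543, -0.595, 1.602]
wrist_force: [-0.1, 0.1, -0.0]
finger_gap: 39.8
top diff px in bars/tape area 2878
```

View pics/p4.png

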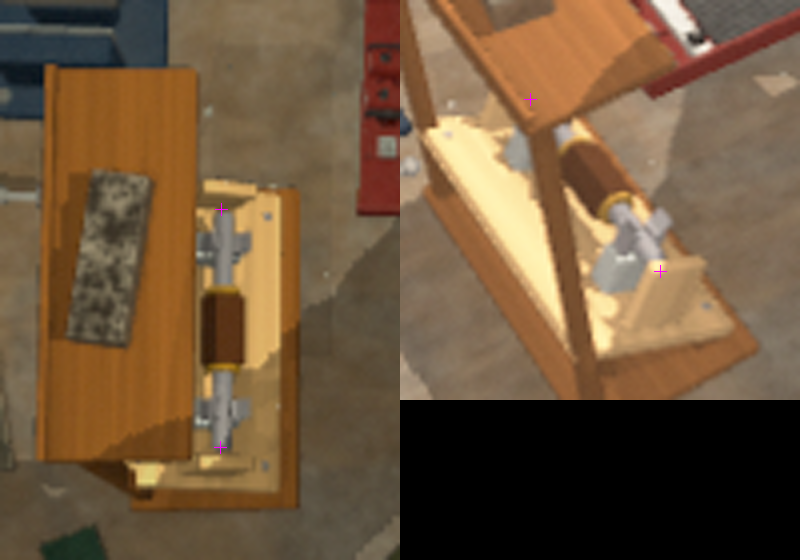

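The bar sits in both clips, parallel to the slot, with its ends at the predicted marks: (221,209) and (221,447) in the top view and (660,271) in the scene view. Both end stops are clear of it and the block has not moved. Handing in.

```bash
python3 -c "
from cell import ticket;print(ticket.sign_off())"
```

```text
the job is handed in; nothing more can be done
None
```

I picked out the 14 x 166 mm bar and pressed it into both clips until it came up hard. I then let go, backed clear and handed the job in at about 18.4 s of the 38 s allowed.

**Getting the lean:** the move command has no tilt. I got it by repeatedly reaching beyond the arm's range over the free left side, because the orientation the arm ended up with carried over to the next call. The final lean was 0.59 rad, a little more than the board's 0.50 rad, so the gripper body would clear the shelf. I took the bar up to the rack and pressed it in like that.

**Last checks:**
- **Seating:** the force fell off past the lips, then rose to 35 N against a hard stop. The arm's pose put the bar's middle at about -0.4, 1.2 and -0.1 mm from my estimate of the seat. The wrist force went to zero when the fingers opened.
- **Final pictures:** both views show the bar in both clips with its ends on the predicted marks. The block on the shelf is unmoved.

**What disagreed or stayed uncertain:**
- **Rack fit:** the two cameras' separate fits of the rack differed by about 6 mm along the bar and 4 mm across it. I went mainly with the top view, whose overlay matched the stops and clips.
- **Bar tilt:** the bar was held about 0.02 rad out of parallel during the press. The limit is 0.04 rad, and I did not measure it again after release.
- **Other objects:** I did not confirm by picture that the other bars and the tape stayed put. The image comparison there (2,878 changed pixels) also picks up the arm, its shadow and the missing bar. No unexpected contact force showed up at any point.

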